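Couple the dolly tow arm to the hitch ball and latch it

TASK

Couple the loose tow arm to the hitch ball: lower its socket over the ball with the latch lever still raised and the tail foot over its rest, press the socket fully home so that its telltale pin rises, then press the latch lever down all the way and let go. Press with feeling: the socket must never bear on the ball with more than about 30 N. Do not knock the paper cup or the water bottle about.

Things in the scene. Friction and masses are not known exactly. Their poses are not given: they have to be found in the camera images.
- stand: Fixed dark steel stand: base plate 250 x 80 x 12 mm, origin on the bench right under the ball, x from the tail rest towards the ball. Above it a beam on two posts carries a 36 mm steel ball (14 mm neck) and the tail rest. The beam's height is adjustable and NOT reported: the ball's centre is 75 to 105 mm above the bench, rigid in each run; find it by feel. Beam 204 x 56 mm, top 37 mm below ball centre.
- socket (a point): Tow arm (loose, about 0.5 kg, 190 mm long; aluminium socket, grey 22 mm tube): where the ball's centre lies when home. Axes: x from tail to socket, z up. Socket: cup open below, bore 39 mm, flared mouth 48 mm, 60 mm across outside; rim 26 mm below, roof 18 mm above this point. Sprung pads catch the ball about 5 mm short of home; pushing some 6 to 15 N beyond its weight snaps it home, then force rises steeply.
- lug (a point): Centre (half-way up) of the upright lug on the socket, on its axis, 46 mm above socket (72 mm above the bench at the start, the arm lying level): 36 mm long (x), 20 mm wide (y), 44 mm high, to be gripped across its width from above; the flat socket roof, 51 mm across, is 22 mm below. Axes are the tow arm's. The arm's centre of mass is some 35 mm tailwards.
- foot (a point): Middle of the underside of the tow arm's rubber tail foot (18 x 18 mm), 150 mm tailwards of the socket's axis and level with the socket's rim (26 mm below socket). On the stand it lies on the tail rest: a 30 mm long block 150 mm tailwards of the ball, top 27.5 mm below the ball's centre (so the arm lies level), between two cheeks 12 mm high and 44 mm apart.
- thumb_pad (a point): Middle of the top of the thumb pad (18 x 30 mm) at the tail end of the steel latch lever, above the tube. It swings in the tow arm's x-z plane about lever_hinge at 80 mm radius: raised it is 58 mm above the hinge and 56 mm tailwards; fully down 8.5 mm above and 80 mm tailwards. The lever is stiff (about 5 N on the pad) and stays where it is left.
- lever_hinge (a point): Hinge axis (along y) of the latch lever, 32 mm towards the tail from the socket's axis and 24 mm above socket.
- lever (a joint): Latch lever angle: 0 fully raised, 0.70 rad fully down (a hard stop). Its claw swings in under the ball; closed before the socket is home, it holds the socket short of home.
- coffee_cup: White paper cup, 80 mm across, 110 mm high; origin at the centre of its underside.
- water_bottle: Clear bottle, 64 mm across, 200 mm high; origin at the centre of its underside.
- telltale (a joint): Telltale pin, 8 mm thick, rising out of the top of the lug on the socket's axis: 0 with no ball, about 0.005 m when the socket is fully home (the ball lifts it over the last 5 mm). Begins 1.5 mm proud of the lug's top.
- head: Socket roof and lug, part of the tow arm (its axes); origin at socket's point. The flat roof bears on the ball when home; this bearing force is what must stay below 30 N.
Things that resemble listed ones, but are neither listed nor needed, are in the scene too. Leave any orange look-alike of the part that bears socket alone.

How it is judged:
On the way, in this order (a step that is already met when the one before it is completed fails the run):
1. the socket is home on the ball (telltale up) with the lever still raised (horizontal distance between socket and stand below 0.004 m and z of socket in the frame of stand below 0.108 m and value of joint telltale above 0.0033 m and value of joint lever below 0.3 rad), for 0.2 s.
2. the lever is fully down with the socket home (horizontal distance between socket and stand below 0.004 m and z of socket in the frame of stand below 0.108 m and value of joint telltale above 0.0033 m and value of joint lever above 0.65 rad), for 0.2 s.
At the end, for the whole second after the job is handed in: Socket point within 4 mm of the ball's axis, below 108 mm, telltale 3.3 mm up or more; lever at 0.65 rad or more (0.70 is fully down); arm within 0.1 rad of level and at rest, its tail foot at the rest between the cheeks (within 22 mm sideways) (all of step 2 and angle between socket's own z axis and vertical below 0.1 rad and x of foot in the frame of stand below -0.12 m and y of foot in the frame of stand between -0.022 and 0.022 m and linear speed of towarm below 0.02 m/s); the robot touches nothing.
It fails at once if the socket's roof bears on the ball with more than 30 N (contact force between head and stand above 30 N).
It fails at once if the paper cup is moved by more than 30 mm or tipped (distance of coffee_cup from where it was at the start of the episode above 0.03 m or angle between coffee_cup's own z axis and vertical above 0.4 rad).
It fails at once if the water bottle is moved by more than 30 mm or tipped (distance of water_bottle from where it was at the start of the episode above 0.03 m or angle between water_bottle's own z axis and vertical above 0.4 rad).
It also fails if it takes over 54 s, if anything falls off the work surface, if the arm or the gripper's body presses on something with over 40 N, if the wrist force passes 120 N, or if a joint passes its speed limit or range.

ROBOT

A 6-joint arm with a two-finger parallel gripper is mounted at the origin on the work surface. World frame = base frame: x ahead of the robot, y to its left, z up, the work surface at z = 0. Lengths are in m, angles in rad, forces in N, time in s.
With the tool pointing down it reaches from about 0.225 to 0.875 m from the base axis. Payload 3.4 kg.
Tool frame: the origin (TCP) lies between the finger pads; the fingertips stand 8 mm ahead of it and the grasp point (between the pads) lies 11 mm behind it; z points along the fingers, y is the line along which they close (so a half turn about z gives the same grasp; the last joint's range is limited). The gripper opens to 85 mm and grips with 20 to 120 N. Pads are 22 mm wide; open, the fingers measure 114 mm over their backs; the gripper's body (76 mm by 85 mm) begins 54 mm behind the grasp point. The pads swing forward as they close: fully open they stand 13 mm farther back than shut.
Start: joints at [0.988, 0.276, 1.505, -0, 1.361, -0.121], TCP at [0.256, 0.515, 0.239] pointing down, gripper open.
Joint ranges: [-2.89, 2.89], [-0.75, 2.08], [0.22, 2.7], [-1.18, 4.32], [0.11, 2.71], [-2.7, 2.7]. Speed limits (rad/s): [2.57, 2.57, 3.14, 3.14, 3.14, 3.14].

INTERFACE

Orientations are given as a unit quaternion [w, x, y, z].
In Python, from rig import manip, optics, finder gives the robot as it stands.
- The arm moves only by the tool servo_tool, never from a script. Its argument "increments" is a list of rows, each a list of 7 numbers: the shift along the tool's x, y, z in cm, then the turn, a rotation vector about the tool's x, y, z in degrees, then the closure, from -1 (fully open) to 1 (shut). In form: [[x, y, z, rx, ry, rz, gripper], ...]. A call has exactly 5 rows; each row shifts and turns the commanded pose from where the row before left it, along the tool's axes as they then stand; what a row does not reach is not made up. A row lasts 1/10 s, in which the tool goes at most 50 mm and 8.59 degrees, less where a joint would pass 70% of its speed; a pose out of reach is approached as far as the arm can. A call is refused whole if a number of a shift passes 5 or a number of a turn 8.59, either way. A call with a gripper value outside its range is refused whole. The fingers move at their own pace and stop on an object; "squeeze" is the grip in N (left out, the last holds). Time passes only in rows, so rows that do not move let the fingers close, or fill a call up. It gives the time, the measured TCP pose, the force, the opening and the grip force at its end, in the units of the state.
- manip.get_state(): the state, without advancing time (a new reading comes with each control period).
- optics.get_image(name): name is "scene" or "top"; returns the picture (384x512x3 uint8, red, green, blue); there is no depth.
- optics.get_calibration(name): a dict with "fov_y" (degrees; the focal length in pixels is half the picture's height over the tangent of half this angle, whatever the lens; pixels are square), "cx", "cy" (the principal point, pixels), "dist_coeffs" ([k1, k2, p1, p2, k3] as OpenCV has them; the pictures are not rectified), "world_to_cam" (4x4, takes a point from world to camera coordinates). Camera axes: x right, y down, z forward; pixel columns grow to the right and rows downward; lengths in m; the calibration is good to about 2 mm. A picture is of the moment at which its call begins. get_calibration takes no time and is no camera call.
- manip.sign_off(): hands the job in; it is judged then, once.
Trained networks look in the newest picture that a camera, given by its name, has taken for a name from the list of things; names that differ only in an ending like _2 or _b are one class to them, and where a whole thing is asked for, a point or a joint stands for the part that bears it (a point fixed in the world has none). Each returns a list of dicts, best first, with "p" (0 to 1); they miss things now and then, are a little off and sometimes report something else, mostly with a low value. They report only what shows in the picture. A call takes as long as a camera call. They do not tell look-alikes from the thing itself.
- finder.silhouettes(label, camera): "region" (384x512 bool, what is visible of it) and "box" ([centre column, centre row, width, height] in pixels, round what is visible of it).
- finder.tip_of(label, camera): "at" ([column, row] in pixels: a listed point, or the origin of a listed thing).
The state is a dict: "clock": time; "qpos": joint angles; "qd": joint speeds; "effort": joint torques, N m; "position": TCP position; "ee_rot": TCP orientation; "contact_force": force on the tool from outside, world axes, zero at the start; "moment": the same for the moment, N m; "width": finger opening in m; "gripper_force": force on a finger pad.
Only numpy, scipy, OpenCV 4.12 (cv2) and the standard library are available. Lean on these libraries where they do the work, as an engineer would, in place of code of your own. Each camera call takes 0.05 s, during which the arm holds its last target. There are 200 camera calls.

## Working session

There is one attempt and no reset: what is moved stays moved. The work goes in short steps, Python scripts to look and compute and a tool call to move; the robot and the scene stay as the last step left them, time stands still between calls to the robot, and variables do not carry over. Pictures are saved under pics/ and viewed, at most 10 in all, crops included, and the job is handed in when it is done.

Besides the shell and the picture viewer there is one more tool, called after "Call:" by a JSON object that holds its "op" and its "data". servo_tool: Moves the arm, as the interface text tells. Its arguments: {"type":"object","properties":{"increments":{"type":"array","items":{"type":"array","items":{"type":"number"}}},"squeeze":{"type":"number"}},"required":["increments"]}

```bash
mkdir -p pics; ls
cat > h.py <<'E'
import numpy as np, cv2
from rig import manip, optics, finder
from scipy.spatial.transform import Rotation as R
def cal(n):
    c=optics.get_calibration(n); f=192/np.tan(np.radians(c["fov_y"])/2)
    K=np.array([[f,0,c["cx"]],[0,f,c["cy"]],[0,0,1.]]); return K,np.array(c["dist_coeffs"],float),np.array(c["world_to_cam"])
def ray(n,p):
    K,d,T=cal(n); u=cv2.undistortPointsIter(np.array([[p]],float),K,d,None,None,(3,50,1e-9))[0,0] if 0 else cv2.undistortPoints(np.array([[p]],float),K,d)[0,0]
    Rm=T[:3,:3]; o=-Rm.T@T[:3,3]; v=Rm.T@np.array([u[0],u[1],1]); return o,v/np.linalg.norm(v)
def onz(n,p,z):
    o,v=ray(n,p); return o+v*(z-o[2])/v[2]
def tri(p1,p2,n1="scene",n2="top"):
    a,u=ray(n1,p1); b,v=ray(n2,p2)
    s=np.linalg.lstsq(np.c_[u,-v],b-a,rcond=None)[0]; P,Q=a+s[0]*u,b+s[1]*v
    return (P+Q)/2,np.linalg.norm(P-Q)
def proj(n,P):
    K,d,T=cal(n); return cv2.projectPoints(np.atleast_2d(np.array(P,float)),cv2.Rodrigues(T[:3,:3])[0],T[:3,3],K,d)[0][:,0]
E
python3 - <<'E'
from h import *
for n in("scene","top"):
    cv2.imwrite(f"pics/{n}0.png",cv2.cvtColor(optics.get_image(n),cv2.COLOR_RGB2BGR)); K,d,T=cal(n); print(n,K[0,0],d,(-T[:3,:3].T@T[:3,3]).round(3))
    for l in "socket lug foot thumb_pad lever_hinge stand coffee_cup water_bottle".split():
        print(l,[(np.round(r["at"],1).tolist(),round(r["p"],2)) for r in finder.tip_of(l,n)])
print(manip.get_state())
E
```

```text
pics
scene 475.56812740684063 [-0.15408563  0.          0.          0.          0.        ] [1.255 0.273 0.857]
socket [([389.8, 174.8], 0.75), ([345.0, 229.9], 0.66)]
lug [([387.5, 158.8], 0.89), ([348.8, 216.9], 0.88)]
foot [([413.1, 157.3], 0.7), ([381.0, 206.0], 0.61)]
thumb_pad [([374.4, 184.5], 0.82), ([407.4, 136.4], 0.67)]
lever_hinge [([395.5, 161.9], 0.82), ([355.8, 213.4], 0.79)]
stand [([160.5, 207.0], 0.72)]
coffee_cup [([238.7, 311.3], 0.88)]
water_bottle [([163.1, 286.5], 0.94)]
top 390.0942817243824 [0.02106928 0.         0.         0.         0.        ] [0.407 0.023 1.01 ]
socket [([148.3, 294.9], 0.8)]
lug [([145.0, 300.2], 0.68), ([176.7, 201.9], 0.59)]
foot [([155.2, 260.4], 0.87)]
thumb_pad [([125.5, 339.4], 0.87), ([160.0, 239.3], 0.75)]
lever_hinge [([170.9, 217.5], 0.69)]
stand [([353.8, 180.2], 0.96)]
coffee_cup [([241.4, 105.1], 0.65)]
water_bottle [([304.3, 104.2], 0.64)]
{'clock': 0.9, 'qpos': array([ 9.87995825e-01,  2.75870024e-01,  1.50487309e+00, -3.01761352e-06,
        1.36069685e+00, -1.21009783e-01]), 'qd': array([-7.98660251e-04,  5.01738396e-04,  1.35561841e-04, -3.42588205e-04,
        2.67543492e-04,  8.24972324e-07]), 'effort': array([-1.81672382e-03, -4.16630137e+01, -2.46097720e+01, -6.76592231e-05,
       -3.76963374e-05, -4.44146693e-06]), 'position': array([0.25622728, 0.51480341, 0.23935587]), 'ee_rot': array([2.77005844e-05, 2.28848906e-01, 9.73461952e-01, 7.11584429e-05]), 'contact_force': array([ 0.13143832, -1.20727059,  0.25932426]), 'moment': array([ 0.003614  ,  0.01517635, -0.00732219]), 'gripper_force': 0.0, 'width': 0.08552273293649353}
```

Run:
```python
import cv2,numpy as np
a=cv2.imread("pics/scene0.png");b=cv2.imread("pics/top0.png")
cv2.imwrite("pics/s1.png",cv2.resize(a[80:360,110:480],(793,600),interpolation=cv2.INTER_CUBIC))
cv2.imwrite("pics/t1.png",cv2.resize(b[60:384,90:400],(574,600),interpolation=cv2.INTER_CUBIC))
```

```text
(no output)
```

View pics/s1.png

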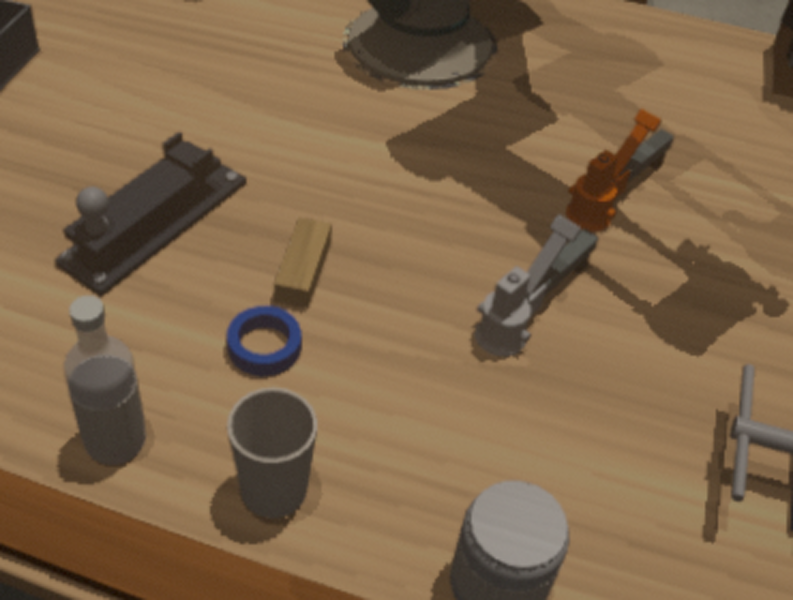

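View pics/t1.png

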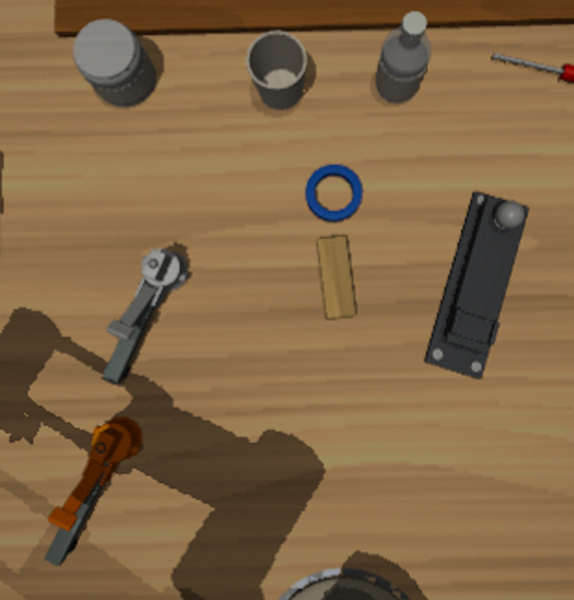

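The grey arm (the real one) has its lug near scene (349,211) and top (173,202). The orange look-alike sits behind it. The ball is at scene (153,174) and top (365,176), with the tail rest towards the robot. The bottle stands next to the ball at +x.

```bash
cat > m.py <<'E'
from h import *
from scipy.optimize import least_squares
obs={"scene":{"socket":(345,229.9),"lug":(348.8,216.9),"foot":(381,206),"thumb_pad":(374.4,184.5),"lever_hinge":(355.8,213.4)},
"top":{"lug":(176.7,201.9),"foot":(155.2,260.4),"thumb_pad":(160,239.3),"lever_hinge":(170.9,217.5)}}
M={"socket":(0,0,26),"lug":(0,0,72),"foot":(-150,0,0),"thumb_pad":(-88,0,108),"lever_hinge":(-32,0,50)}
def W(p,q): c,s=np.cos(p[2]),np.sin(p[2]); return [p[0]+c*q[0]/1e3,p[1]+s*q[0]/1e3,q[2]/1e3]
def res(p): return np.concatenate([(proj(n,W(p,M[k]))[0]-o) for n in obs for k,o in obs[n].items()])
r=least_squares(res,[.5,.3,0.],loss="soft_l1"); p=r.x
print("arm",p.round(4),np.degrees(p[2]),r.fun.reshape(-1,2) if 0 else res(p).reshape(-1,2).round(1).tolist())
print("tri lug",tri((348.8,216.9),(176.7,201.9)),"pin",tri((349.4,209.7),(172.6,202.6)))
print("ball",tri((153.4,174.3),(365.4,176.1)))
print("cup",onz("scene",(238.7,311.3),0),onz("top",(241.4,105.1),0),"bot",onz("scene",(163.1,286.5),0),onz("top",(304.3,104.2),0))
for n,o in(("scene",(160.5,207)),("top",(353.8,180.2))): print("stand",onz(n,o,0))
# corners of rest, stand base in top
for nm,c in dict(ballfrontL=(475,192),ballfrontR=(528,207),tailR=(481,378),tailL=(426,361)).items(): print(nm,onz("top",(c[0]/1.852+90,c[1]/1.852+60),.012).round(4))
for nm,c in dict(tail=(245,180),front=(100,290),frontL=(58,262)).items(): print(nm,onz("scene",(c[0]/2.143+110,c[1]/2.143+80),.012).round(4))
E
python3 m.py
python3 - <<'E'
import sys; sys.path.insert(0,'.')
from h import *
for n in("scene","top"):
    for l in("telltale","stand"):
        for r in finder.silhouettes(l,n): print(n,l,np.round(r["box"],1),round(r["p"],2))
E
python3 - <<'E'
import cv2
a=cv2.imread("pics/scene0.png")[155:225,130:230];b=cv2.imread("pics/top0.png")[155:275,310:385]
cv2.imwrite("pics/sb.png",cv2.hconcat([cv2.resize(a,(420,300),interpolation=2),cv2.resize(b,(375,600),interpolation=2)[:300]]))
E
```

```text
arm [ 0.512   0.2361 -0.4379] -25.088798111815425 [[-0.0, -1.0], [-0.8, -1.3], [-1.6, -2.3], [-0.9, 0.5], [-0.9, 1.3], [-3.1, 2.4], [-0.7, 0.1], [-6.5, -2.0], [-0.9, -0.5]]
tri lug (array([0.51663079, 0.23383161, 0.07113376]), np.float64(0.01007058295243117)) pin (array([0.51348963, 0.23512788, 0.09233078]), np.float64(0.00242139199985572))
ball (array([ 0.56678845, -0.2229762 ,  0.09366985]), np.float64(0.0030693351217912536))
cup [0.78395432 0.07902326 0.        ] [0.78541323 0.07153541 0.        ] bot [ 0.7856854 -0.0934621  0.       ] [ 0.7834583  -0.09780612  0.        ]
stand [ 5.80743159e-01 -2.07914420e-01 -1.11022302e-16]
stand [ 0.57350871 -0.21913765  0.        ]
ballfrontL [ 0.6154 -0.1997  0.012 ]
ballfrontR [ 0.5924 -0.272   0.012 ]
tailR [ 0.3591 -0.1946  0.012 ]
tailL [ 0.383  -0.1216  0.012 ]
tail [ 0.3898 -0.1163  0.012 ]
front [ 0.6178 -0.1969  0.012 ]
frontL [ 0.5969 -0.2632  0.012 ]
scene stand [178.8 181.5  89.3  72.2] 0.85
```

View pics/sb.png

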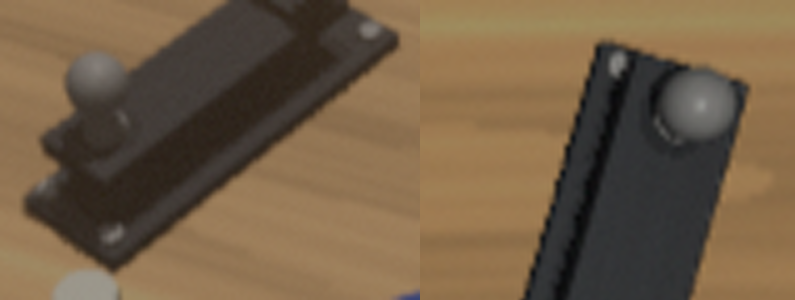

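Run:
```python
from h import *
f=lambda c:(c[0]/1.852+89.75,c[1]/1.852+59.75)
pin=onz("top",f((152.5,264)),.0955); end=onz("top",f((114.5,380)),.04); pad=onz("top",f((122,328)),.108)
for e in(end,pad): d=pin-e; print(pin,e,np.hypot(*d[:2]),np.degrees(np.arctan2(d[1],d[0])))
s=(513/2.143+109.75,278/2.143+79.75); print(onz("scene",s,.0955),tri(s,f((152.5,264))))
print("ball",tri((152.95,174.4),(365.2,175.5)), [ (onz("scene",(152.95,174.4),z)[:2].round(4),onz("top",(365.2,175.5),z)[:2].round(4)) for z in(.085,.09,.095)])
print(manip.get_state()["clock"])
```

```text
[0.51413331 0.23440516 0.0955    ] [0.36690836 0.29585321 0.04      ] 0.15953385243206247 -22.654449690020986
[0.51413331 0.23440516 0.0955    ] [0.43324963 0.26864569 0.108     ] 0.08783270618177755 -22.9444250814625
[0.51558827 0.23572039 0.0955    ] (array([0.5142211 , 0.23522151, 0.09389414]), np.float64(0.0008945253920826438))
ball (array([ 0.5682432 , -0.22277521,  0.09454298]), np.float64(0.002212232116234391)) [(array([ 0.5596, -0.2278]), array([ 0.5703, -0.2264])), (array([ 0.5641, -0.2245]), array([ 0.5695, -0.2251])), (array([ 0.5686, -0.2213]), array([ 0.5686, -0.2237]))]
1.1
```

Call:
{"op": "servo_tool", "data": {"increments": [[0, 0, 0, 0, 0, -3.7, -1], [-4, -1.8, 0, 0, 0, 0, -1], [-4, -1.8, 0, 0, 0, 0, -1], [-4, -1.8, 0, 0, 0, 0, -1], [-4, -1.8, 0, 0, 0, 0, -1]]}}

```text
clock: 1.6
position: [0.3768, 0.3854, 0.2395]
ee_rot: [0.0, 0.197, 0.98, 0.0]
contact_force: [-0.5, 1.3, -0.3]
width: 0.0852
gripper_force: 0.0
```

Call:
{"op": "servo_tool", "data": {"increments": [[-4, -1.8, 0, 0, 0, 0, -1], [-4, -1.8, 0, 0, 0, 0, -1], [-4, -1.8, 0, 0, 0, 0, -1], [-4, -1.8, 0, 0, 0, 0, -1], [-2.6, -1.4, 0, 0, 0, 0, -1]]}}

```text
clock: 2.1
position: [0.5163, 0.233, 0.2393]
ee_rot: [0.001, 0.198, 0.98, -0.0]
contact_force: [0.2, 0.2, 0.5]
width: 0.0852
gripper_force: 0.0
```

Call:
{"op": "servo_tool", "data": {"increments": [[0, 0, 2, 0, 0, 0, -1], [0, 0, 2, 0, 0, 0, -1], [0, 0, 0, 0, 0, 0, -1], [0, 0, 0, 0, 0, 0, -1], [0, 0, 0, 0, 0, 0, -1]]}}

```text
clock: 2.6
position: [0.5148, 0.2357, 0.2005]
ee_rot: [0.001, 0.197, 0.98, 0.001]
contact_force: [-0.7, -0.3, -0.0]
width: 0.0858
gripper_force: 0.0
```

Call:
{"op": "servo_tool", "data": {"increments": [[0, -0.1, 3, 0, 0, 0, -1], [0, 0, 3, 0, 0, 0, -1], [0, 0, 3, 0, 0, 0, -1], [0, 0, 2, 0, 0, 0, -1], [0, 0, 1.5, 0, 0, 0, -1]]}}

```text
clock: 3.1
position: [0.5139, 0.2348, 0.074]
ee_rot: [0.0, 0.197, 0.98, 0.0]
contact_force: [0.0, 0.2, 0.1]
width: 0.0854
gripper_force: 0.0
```

Call:
{"op": "servo_tool", "data": {"increments": [[0, 0, 0.9, 0, 0, 0, -1], [0, 0, 0, 0, 0, 0, 0], [0, 0, 0, 0, 0, 0, 0.3], [0, 0, 0, 0, 0, 0, 0.4], [0, 0, 0, 0, 0, 0, 0.5]], "squeeze": 25}}

```text
clock: 3.6
position: [0.5145, 0.2346, 0.0663]
ee_rot: [0.001, 0.197, 0.98, 0.001]
contact_force: [-0.9, 0.2, 0.6]
width: 0.0285
gripper_force: 0.0
```

Call:
{"op": "servo_tool", "data": {"increments": [[0, 0, 0, 0, 0, 0, 0.7], [0, 0, 0, 0, 0, 0, 1], [0, 0, 0, 0, 0, 0, 1], [0, 0, 0, 0, 0, 0, 1], [0, 0, 0, 0, 0, 0, 1]], "squeeze": 30}}

```text
clock: 4.1
position: [0.5146, 0.2347, 0.0661]
ee_rot: [0.001, 0.197, 0.98, 0.001]
contact_force: [-0.3, 1.6, 5.8]
width: 0.0198
gripper_force: 30.0
```

Call:
{"op": "servo_tool", "data": {"increments": [[0, 0, 0, 0, 0, 0, 1], [0, 0, 0, 0, 0, 0, 1], [0, 0, 0, 0, 0, 0, 1], [0, 0, 0, 0, 0, 0, 1], [0, 0, 0, 0, 0, 0, 1]], "squeeze": 90}}

```text
clock: 4.6
position: [0.5146, 0.2347, 0.0662]
ee_rot: [0.001, 0.197, 0.98, 0.001]
contact_force: [1.1, 2.0, 6.8]
width: 0.0191
gripper_force: 87.5
```

Call:
{"op": "servo_tool", "data": {"increments": [[0, 0, -1, 0, 0, 0, 1], [0, 0, -2.5, 0, 0, 0, 1], [0, 0, -4, 0, 0, 0, 1], [0, 0, -4, 0, 0, 0, 1], [0, 0, -3.5, 0, 0, 0, 1]]}}

```text
clock: 5.1
position: [0.5129, 0.2337, 0.2162]
ee_rot: [-0.001, 0.197, 0.98, -0.001]
contact_force: [0.1, 1.2, -5.0]
width: 0.019
gripper_force: 88.7
```

Call:
{"op": "servo_tool", "data": {"increments": [[0, 0, -1, 0, 0, 0, 1], [0, 0, 0, 0, 0, 0, 1], [0, 0, 0, 0, 0, 0, 1], [0, 0, 0, 0, 0, 0, 1], [0, 0, 0, 0, 0, 0, 1]]}}

```text
clock: 5.6
position: [0.5128, 0.234, 0.2232]
ee_rot: [-0.002, 0.197, 0.98, -0.001]
contact_force: [0.0, 0.4, -5.2]
width: 0.0188
gripper_force: 88.9
```

Run:
```python
from h import *
s=manip.get_state(); print(s["moment"].round(2),s["ee_rot"])
for n in("scene","top"): cv2.imwrite(f"pics/{n}2.png",cv2.cvtColor(optics.get_image(n),cv2.COLOR_RGB2BGR))
a=cv2.imread("pics/scene2.png")[90:270,280:460];b=cv2.imread("pics/top2.png")[130:310,90:270]
cv2.imwrite("pics/v2.png",cv2.resize(cv2.hconcat([a,b]),(800,400),interpolation=2))
```

```text
[-0.04 -0.1   0.01] [-0.00180229  0.19732786  0.9803354  -0.00098483]
```

View pics/v2.png

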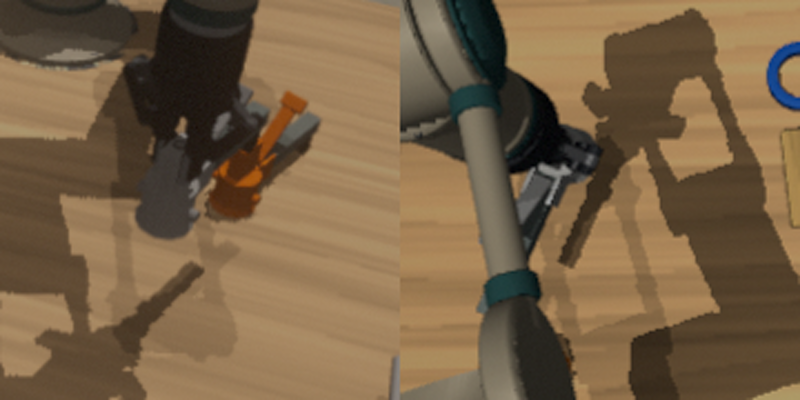

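Call:
{"op": "servo_tool", "data": {"increments": [[0, 0, 0, 0, 0, -4.1, 1], [-1, -2, 0, 0, 0, 0, 1], [-1.8, -3.8, 0, 0, 0, 0, 1], [-1.8, -3.8, 0, 0, 0, 0, 1], [-1.8, -3.8, 0, 0, 0, 0, 1]]}}

```text
clock: 6.2
position: [0.5315, 0.0857, 0.2249]
ee_rot: [-0.0, 0.162, 0.987, 0.0]
contact_force: [0.8, -1.0, -4.6]
width: 0.0192
gripper_force: 88.9
```

Call:
{"op": "servo_tool", "data": {"increments": [[-1.8, -3.8, 0, 0, 0, 0, 1], [-1.8, -3.8, 0, 0, 0, 0, 1], [-1.8, -3.8, 0, 0, 0, 0, 1], [-1.8, -3.8, 0, 0, 0, 0, 1], [-1.8, -3.8, 0, 0, 0, 0, 1]]}}

```text
clock: 6.7
position: [0.556, -0.1235, 0.2249]
ee_rot: [-0.0, 0.162, 0.987, 0.0]
contact_force: [0.8, -0.1, -4.4]
width: 0.0186
gripper_force: 89.0
```

Call:
{"op": "servo_tool", "data": {"increments": [[-1.8, -3.8, 0, 0, 0, 0, 1], [-1.4, -2.8, 0, 0, 0, 0, 1], [-0.8, -1.6, 0, 0, 0, 0, 1], [-0.5, -1, 0, 0, 0, 0, 1], [0, 0, 0, 0, 0, 0, 1]]}}

```text
clock: 7.2
position: [0.5693, -0.224, 0.2248]
ee_rot: [-0.0, 0.163, 0.987, 0.0]
contact_force: [-0.9, 0.3, -4.5]
width: 0.0192
gripper_force: 89.0
```

Call:
{"op": "servo_tool", "data": {"increments": [[0, 0, 0, 0, 0, 0, 1], [0, 0, 0, 0, 0, 0, 1], [0, 0, 0, 0, 0, 0, 1], [0, 0, 0, 0, 0, 0, 1], [0, 0, 0, 0, 0, 0, 1]]}}

```text
clock: 7.7
position: [0.5693, -0.2229, 0.2255]
ee_rot: [0.0, 0.162, 0.987, 0.0]
contact_force: [-0.2, -0.2, -5.1]
width: 0.0189
gripper_force: 89.0
```

Run:
```python
from h import *
s=manip.get_state(); print(s["moment"].round(2),s["ee_rot"],s["position"])
for n in("scene","top"):
    cv2.imwrite(f"pics/{n}3.png",cv2.cvtColor(optics.get_image(n),cv2.COLOR_RGB2BGR))
    for l in "socket lug foot thumb_pad lever_hinge".split():
        print(n,l,[(np.round(r["at"],1).tolist(),round(r["p"],2)) for r in finder.tip_of(l,n)])
a=cv2.imread("pics/scene3.png")[110:230,90:250];b=cv2.imread("pics/top3.png")[120:280,310:430]
cv2.imwrite("pics/v3a.png",cv2.resize(a,(800,600),interpolation=2)); cv2.imwrite("pics/v3b.png",cv2.resize(b,(450,600),interpolation=2))
```

```text
[-0.02 -0.12  0.02] [1.19962304e-04 1.61722614e-01 9.86836248e-01 4.23873586e-05] [ 0.5692558  -0.222896    0.22546365]
scene socket [([146.8, 145.2], 0.86), ([386.7, 174.0], 0.77)]
scene lug [([390.3, 158.0], 0.88), ([140.9, 129.1], 0.63)]
scene foot [([190.9, 123.6], 0.97), ([414.0, 158.4], 0.94)]
scene thumb_pad [([173.9, 98.8], 0.8), ([410.2, 134.7], 0.78), ([238.3, 310.4], 0.15)]
scene lever_hinge [([398.3, 160.4], 0.9), ([158.7, 132.1], 0.66)]
top socket [([375.2, 168.5], 0.87), ([151.3, 293.9], 0.59)]
top lug [([145.3, 298.5], 0.94), ([382.1, 162.5], 0.68)]
top foot [([127.2, 354.0], 0.82), ([353.1, 235.2], 0.81)]
top thumb_pad [([125.1, 340.1], 0.65), ([381.2, 204.1], 0.51), ([374.7, 182.9], 0.51)]
top lever_hinge [([143.5, 312.0], 0.94), ([375.1, 180.6], 0.59)]
```

View pics/v3a.png

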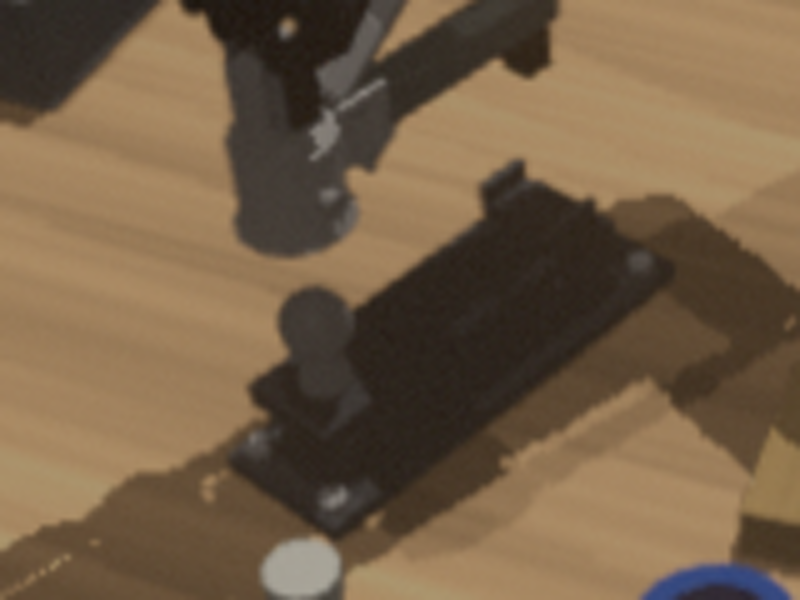

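View pics/v3b.png

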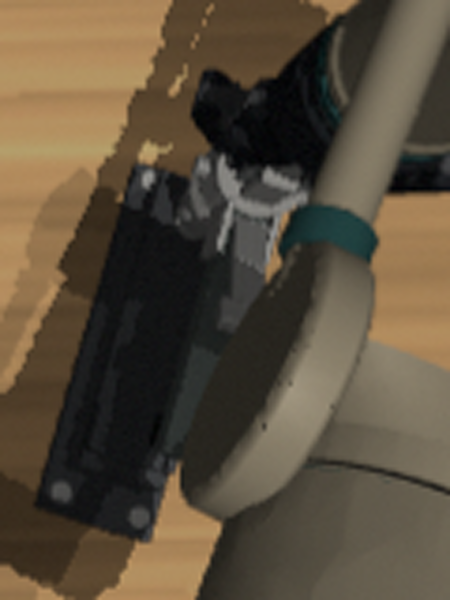

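```bash
cat > c.py <<'E'
from h import *
t=np.linspace(0,2*np.pi,180)
def circ(n,c,r,z): 
    q=proj(n,np.c_[c[0]+r*np.cos(t),c[1]+r*np.sin(t),0*t+z]); return q
def crop(q,x0,y0,s): return ((q-[x0,y0]+.5)*s).round(0)
c=np.array([.5693,-.2229]); ax=np.array([np.cos(np.radians(-18.6)),np.sin(np.radians(-18.6))])
if __name__=="__main__":
    for z in(.157,.160):
        q=crop(circ("scene",c,.030,z),90,110,5); print(z,"pred scene rim L,R,bottom",q[:,0].min(),q[:,0].max(),q[:,1].max(),"seen 235 357 257")
        q=crop(circ("top",c,.030,z),310,120,3.75); print(z,"pred top rim L,R,top",q[:,0].min(),q[:,0].max(),q[:,1].min())
    q=crop(circ("top",c,.0255,.2093),310,120,3.75); print("roof circle top L,R,min,max",q.min(0),q.max(0))
    for dx in(-.15,-.141,-.159):
        f=c+ax*dx; print("foot pred scene",crop(proj("scene",[*f,.159]),90,110,5),"top",proj("top",[*f,.159]))
    print("ball pred", crop(proj("scene",[.5685,-.2235,.0945]),90,110,5),"seen ~317,321")
    for r in(317,321),: print(onz("scene",(r[0]/5-.5+90,r[1]/5-.5+110),.0945))
    for nm,p in(("rimcentre-x",(296,225)),): print()
E
python3 c.py
```

```text
0.157 pred scene rim L,R,bottom 229.0 361.0 269.0 seen 235 357 257
0.157 pred top rim L,R,top 183.0 286.0 140.0
0.16 pred scene rim L,R,bottom 228.0 361.0 263.0 seen 235 357 257
0.16 pred top rim L,R,top 185.0 288.0 139.0
roof circle top L,R,min,max [215. 127.] [308. 217.]
foot pred scene [[525.  66.]] top [[354.0300023  235.27542134]]
foot pred scene [[512.  75.]] top [[355.15100533 231.27432332]]
foot pred scene [[537.  58.]] top [[352.90639378 239.28773072]]
ball pred [[313. 324.]] seen ~317,321
[ 0.56605101 -0.2228863   0.0945    ]
```

Call:
{"op": "servo_tool", "data": {"increments": [[0.1, 0, 1, 0, 0, 0, 1], [0, 0, 1.5, 0, 0, 0, 1], [0, 0, 1.5, 0, 0, 0, 1], [0, 0, 1, 0, 0, 0, 1], [0, 0, 0.3, 0, 0, 0, 1]]}}

```text
clock: 8.8
position: [0.5673, -0.2227, 0.1704]
ee_rot: [-0.002, 0.162, 0.987, 0.001]
contact_force: [-1.1, 0.5, -4.5]
width: 0.019
gripper_force: 88.9
```

Call:
{"op": "servo_tool", "data": {"increments": [[0, 0, 0.3, 0, 0, 0, 1], [0, 0, 0.3, 0, 0, 0, 1], [0, 0, 0.3, 0, 0, 0, 1], [0, 0, 0.1, 0, 0, 0, 1], [0, 0, 0, 0, 0, 0, 1]]}}

```text
clock: 9.3
position: [0.5683, -0.2232, 0.1623]
ee_rot: [0.0, 0.162, 0.987, 0.0]
contact_force: [-0.5, 0.1, -4.6]
width: 0.0187
gripper_force: 88.9
```

Call:
{"op": "servo_tool", "data": {"increments": [[0, 0, 0.3, 0, 0, 0, 1], [0, 0, 0.3, 0, 0, 0, 1], [0, 0, 0.2, 0, 0, 0, 1], [0, 0, 0.1, 0, 0, 0, 1], [0, 0, 0, 0, 0, 0, 1]]}}

```text
clock: 9.8
position: [0.5682, -0.2231, 0.153]
ee_rot: [-0.0, 0.162, 0.987, 0.0]
contact_force: [-0.7, 0.7, -4.4]
width: 0.0189
gripper_force: 88.9
```

Call:
{"op": "servo_tool", "data": {"increments": [[0, 0, 0.1, 0, 0, 0, 1], [0, 0, 0.1, 0, 0, 0, 1], [0, 0, 0.1, 0, 0, 0, 1], [0, 0, 0, 0, 0, 0, 1], [0, 0, 0, 0, 0, 0, 1]]}}

```text
clock: 10.3
position: [0.5683, -0.2232, 0.1503]
ee_rot: [0.0, 0.162, 0.987, 0.0]
contact_force: [-0.1, 0.2, -4.7]
width: 0.0193
gripper_force: 88.9
```

Call:
{"op": "servo_tool", "data": {"increments": [[0, 0, 0.1, 0, 0, 0, 1], [0, 0, 0.1, 0, 0, 0, 1], [0, 0, 0.1, 0, 0, 0, 1], [0, 0, 0, 0, 0, 0, 1], [0, 0, 0, 0, 0, 0, 1]]}}

```text
clock: 10.8
position: [0.5682, -0.2232, 0.1472]
ee_rot: [-0.0, 0.162, 0.987, 0.0]
contact_force: [0.3, -1.2, -4.0]
width: 0.0188
gripper_force: 88.9
```

Call:
{"op": "servo_tool", "data": {"increments": [[0, 0, 0.1, 0, 0, 0, 1], [0, 0, 0.1, 0, 0, 0, 1], [0, 0, 0.05, 0, 0, 0, 1], [0, 0, 0, 0, 0, 0, 1], [0, 0, 0, 0, 0, 0, 1]]}}

```text
clock: 11.3
position: [0.5683, -0.2232, 0.1448]
ee_rot: [-0.0, 0.162, 0.987, 0.0]
contact_force: [-0.5, -0.8, -5.3]
width: 0.0188
gripper_force: 88.9
```

Call:
{"op": "servo_tool", "data": {"increments": [[0, 0, 0.1, 0, 0, 0, 1], [0, 0, 0.1, 0, 0, 0, 1], [0, 0, 0, 0, 0, 0, 1], [0, 0, 0, 0, 0, 0, 1], [0, 0, 0, 0, 0, 0, 1]]}}

```text
clock: 11.8
position: [0.5683, -0.2232, 0.1428]
ee_rot: [-0.0, 0.162, 0.987, 0.0]
contact_force: [-0.1, 0.2, -4.8]
width: 0.0187
gripper_force: 89.1
```

Call:
{"op": "servo_tool", "data": {"increments": [[0, 0, 0.1, 0, 0, 0, 1], [0, 0, 0.05, 0, 0, 0, 1], [0, 0, 0, 0, 0, 0, 1], [0, 0, 0, 0, 0, 0, 1], [0, 0, 0, 0, 0, 0, 1]]}}

```text
clock: 12.3
position: [0.5683, -0.2231, 0.1413]
ee_rot: [0.0, 0.162, 0.987, 0.0]
contact_force: [-0.1, 1.1, -4.3]
width: 0.0191
gripper_force: 89.1
```

Call:
{"op": "servo_tool", "data": {"increments": [[0, 0, 0.1, 0, 0, 0, 1], [0, 0, 0.05, 0, 0, 0, 1], [0, 0, 0, 0, 0, 0, 1], [0, 0, 0, 0, 0, 0, 1], [0, 0, 0, 0, 0, 0, 1]]}}

```text
clock: 12.8
position: [0.5684, -0.2229, 0.1398]
ee_rot: [0.0, 0.162, 0.987, 0.0]
contact_force: [0.5, 2.5, -4.2]
width: 0.0188
gripper_force: 89.1
```

Call:
{"op": "servo_tool", "data": {"increments": [[0, 0, 0.05, 0, 0, 0, 1], [0, 0, 0.05, 0, 0, 0, 1], [0, 0, 0, 0, 0, 0, 1], [0, 0, 0, 0, 0, 0, 1], [0, 0, 0, 0, 0, 0, 1]]}}

```text
clock: 13.3
position: [0.5685, -0.2229, 0.1388]
ee_rot: [0.0, 0.162, 0.987, 0.0]
contact_force: [1.8, 3.0, -3.3]
width: 0.019
gripper_force: 89.2
```

Call:
{"op": "servo_tool", "data": {"increments": [[0, 0.08, 0, 0, 0, 0, 1], [0, 0, 0.05, 0, 0, 0, 1], [0, 0, 0, 0, 0, 0, 1], [0, 0, 0, 0, 0, 0, 1], [0, 0, 0, 0, 0, 0, 1]]}}

```text
clock: 13.8
position: [0.5685, -0.2227, 0.1384]
ee_rot: [0.0, 0.162, 0.987, -0.0]
contact_force: [0.4, 0.6, -1.5]
width: 0.019
gripper_force: 89.4
```

Call:
{"op": "servo_tool", "data": {"increments": [[0, 0, 0.05, 0, 0, 0, 1], [0, 0, 0, 0, 0, 0, 1], [0, 0, 0, 0, 0, 0, 1], [0, 0, 0, 0, 0, 0, 1], [0, 0, 0, 0, 0, 0, 1]]}}

```text
clock: 14.3
position: [0.5686, -0.2227, 0.1379]
ee_rot: [0.0, 0.162, 0.987, -0.0]
contact_force: [-0.7, 0.6, -1.3]
width: 0.0188
gripper_force: 89.6
```

Call:
{"op": "servo_tool", "data": {"increments": [[0, 0, 0.05, 0, 0, 0, 1], [0, 0, 0, 0, 0, 0, 1], [0, 0, 0, 0, 0, 0, 1], [0, 0, 0, 0, 0, 0, 1], [0, 0, 0, 0, 0, 0, 1]]}}

```text
clock: 14.8
position: [0.5686, -0.2226, 0.1375]
ee_rot: [0.0, 0.162, 0.987, -0.0]
contact_force: [0.1, -0.1, 0.6]
width: 0.0188
gripper_force: 89.9
```

Call:
{"op": "servo_tool", "data": {"increments": [[0, 0, 0.05, 0, 0, 0, 1], [0, 0, 0, 0, 0, 0, 1], [0, 0, 0, 0, 0, 0, 1], [0, 0, 0, 0, 0, 0, 1], [0, 0, 0, 0, 0, 0, 1]]}}

```text
clock: 15.3
position: [0.5686, -0.2226, 0.137]
ee_rot: [0.0, 0.162, 0.987, -0.0]
contact_force: [0.1, -0.9, 3.9]
width: 0.0186
gripper_force: 90.1
```

Call:
{"op": "servo_tool", "data": {"increments": [[0, 0, 0.05, 0, 0, 0, 1], [0, 0, 0, 0, 0, 0, 1], [0, 0, 0, 0, 0, 0, 1], [0, 0, 0, 0, 0, 0, 1], [0, 0, 0, 0, 0, 0, 1]]}}

```text
clock: 15.8
position: [0.5685, -0.2226, 0.1357]
ee_rot: [-0.0, 0.162, 0.987, -0.0]
contact_force: [0.7, -2.3, -2.4]
width: 0.0191
gripper_force: 89.3
```

Call:
{"op": "servo_tool", "data": {"increments": [[0, 0, 0.05, 0, 0, 0, 1], [0, 0, 0, 0, 0, 0, 1], [0, 0, 0, 0, 0, 0, 1], [0, 0, 0, 0, 0, 0, 1], [0, 0, 0, 0, 0, 0, 1]]}}

```text
clock: 16.3
position: [0.5685, -0.2226, 0.1357]
ee_rot: [0.0, 0.162, 0.987, -0.0]
contact_force: [0.4, -3.5, -1.5]
width: 0.0192
gripper_force: 89.5
```

Call:
{"op": "servo_tool", "data": {"increments": [[0, -0.04, 0, 0, 0, 0, 1], [0, 0, 0.03, 0, 0, 0, 1], [0, 0, 0, 0, 0, 0, 1], [0, 0, 0, 0, 0, 0, 1], [0, 0, 0, 0, 0, 0, 1]]}}

```text
clock: 16.8
position: [0.5685, -0.2226, 0.1357]
ee_rot: [0.0, 0.162, 0.987, 0.0]
contact_force: [0.3, -1.9, -0.3]
width: 0.019
gripper_force: 89.6
```

Call:
{"op": "servo_tool", "data": {"increments": [[0, 0, 0.03, 0, 0, 0, 1], [0, 0, 0, 0, 0, 0, 1], [0, 0, 0, 0, 0, 0, 1], [0, 0, 0, 0, 0, 0, 1], [0, 0, 0, 0, 0, 0, 1]]}}

```text
clock: 17.3
position: [0.5683, -0.2226, 0.135]
ee_rot: [-0.0, 0.162, 0.987, 0.0]
contact_force: [1.1, -1.3, -2.0]
width: 0.0191
gripper_force: 89.5
```

Call:
{"op": "servo_tool", "data": {"increments": [[0, 0, 0.04, 0, 0, 0, 1], [0, 0, 0, 0, 0, 0, 1], [0, 0, 0, 0, 0, 0, 1], [0, 0, 0, 0, 0, 0, 1], [0, 0, 0, 0, 0, 0, 1]]}}

```text
clock: 17.8
position: [0.5684, -0.2226, 0.1349]
ee_rot: [-0.0, 0.162, 0.987, 0.0]
contact_force: [0.3, 0.1, -0.4]
width: 0.0187
gripper_force: 89.9
```

Call:
{"op": "servo_tool", "data": {"increments": [[0, 0, 0.04, 0, 0, 0, 1], [0, 0, 0, 0, 0, 0, 1], [0, 0, 0, 0, 0, 0, 1], [0, 0, 0, 0, 0, 0, 1], [0, 0, 0, 0, 0, 0, 1]]}}

```text
clock: 18.3
position: [0.5684, -0.2226, 0.1348]
ee_rot: [0.0, 0.162, 0.987, 0.0]
contact_force: [-0.6, 0.6, 5.0]
width: 0.0192
gripper_force: 90.6
```

Call:
{"op": "servo_tool", "data": {"increments": [[0, 0, 0.04, 0, 0, 0, 1], [0, 0, 0, 0, 0, 0, 1], [0, 0, 0, 0, 0, 0, 1], [0, 0, 0, 0, 0, 0, 1], [0, 0, 0, 0, 0, 0, 1]]}}

```text
clock: 18.8
position: [0.5684, -0.2226, 0.1348]
ee_rot: [0.0, 0.162, 0.987, 0.0]
contact_force: [-0.2, 1.5, 7.9]
width: 0.0191
gripper_force: 90.8
```

Call:
{"op": "servo_tool", "data": {"increments": [[0, 0, 0.03, 0, 0, 0, 1], [0, 0, 0, 0, 0, 0, 1], [0, 0, 0, 0, 0, 0, 1], [0, 0, 0, 0, 0, 0, 1], [0, 0, 0, 0, 0, 0, 1]]}}

```text
clock: 19.3
position: [0.5684, -0.2226, 0.1347]
ee_rot: [0.0, 0.162, 0.987, 0.0]
contact_force: [-2.2, 1.7, 8.0]
width: 0.0187
gripper_force: 91.0
```

Run:
```python
from h import *
s=manip.get_state(); print(s["moment"].round(2),s["contact_force"],s["position"])
for n in("scene","top"): cv2.imwrite(f"pics/{n}4.png",cv2.cvtColor(optics.get_image(n),cv2.COLOR_RGB2BGR))
a=cv2.imread("pics/scene4.png")[110:206,100:228]
cv2.imwrite("pics/v4.png",cv2.resize(a,(800,600),interpolation=2))
```

```text
[ 0.35  0.14 -0.01] [-2.17282802  1.69227665  7.97092425] [ 0.56842625 -0.22262828  0.13474661]
```

View pics/v4.png

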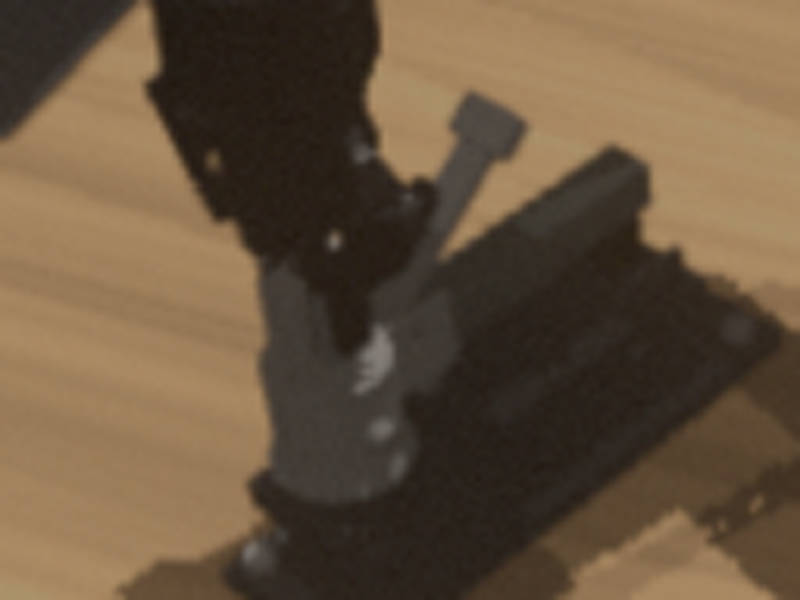

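Call:
{"op": "servo_tool", "data": {"increments": [[0, 0, -0.04, 0, 0, 0, 1], [0, 0, 0, 0, 0, 0, 0.5], [0, 0, 0, 0, 0, 0, 0], [0, 0, 0, 0, 0, 0, -1], [0, 0, 0, 0, 0, 0, -1]]}}

```text
clock: 19.9
position: [0.5682, -0.2228, 0.1335]
ee_rot: [-0.0, 0.162, 0.987, 0.0]
contact_force: [0.1, 0.2, -0.4]
width: 0.0641
gripper_force: 0.0
```

Call:
{"op": "servo_tool", "data": {"increments": [[0, 0, -0.5, 0, 0, 0, -1], [0, 0, -2, 0, 0, 0, -1], [0, 0, -3, 0, 0, 0, -1], [0, 0, -3, 0, 0, 0, -1], [0, 0, -2, 0, 0, 0, -1]]}}

```text
clock: 20.4
position: [0.5691, -0.2232, 0.2418]
ee_rot: [0.002, 0.162, 0.987, -0.001]
contact_force: [0.0, -0.8, -0.0]
width: 0.0855
gripper_force: 0.0
```

Run:
```python
from h import *
s=manip.get_state(); print(s["clock"],s["contact_force"],s["position"])
for n in("scene","top"):
    cv2.imwrite(f"pics/{n}5.png",cv2.cvtColor(optics.get_image(n),cv2.COLOR_RGB2BGR))
    for l in "socket lug foot thumb_pad lever_hinge".split():
        print(n,l,[(np.round(r["at"],1).tolist(),round(r["p"],2)) for r in finder.tip_of(l,n)])
a=cv2.imread("pics/scene5.png")[110:206,100:228]
cv2.imwrite("pics/v5.png",cv2.resize(a,(800,600),interpolation=2))
```

```text
20.4 [ 0.00735008 -0.75792867 -0.02738876] [ 0.56907314 -0.22316801  0.24178194]
scene socket [([150.9, 172.6], 0.84), ([386.2, 174.7], 0.82)]
scene lug [([151.3, 157.3], 0.84), ([389.9, 158.6], 0.73), ([176.3, 131.3], 0.67)]
scene foot [([200.0, 147.6], 0.62)]
scene thumb_pad [([178.9, 127.2], 0.76), ([409.2, 135.0], 0.48)]
scene lever_hinge [([164.1, 160.9], 0.87), ([395.6, 160.6], 0.56), ([197.9, 148.9], 0.39), ([238.5, 311.8], 0.34)]
top socket [([364.6, 175.2], 0.96), ([148.9, 297.0], 0.78)]
top lug [([145.9, 300.5], 0.66), ([370.2, 171.0], 0.56)]
top foot [([346.1, 238.7], 0.95), ([127.4, 352.9], 0.94)]
top thumb_pad [([122.2, 340.3], 0.92), ([367.2, 209.1], 0.79)]
top lever_hinge [([144.7, 311.1], 0.88), ([363.3, 189.1], 0.77), ([368.8, 208.5], 0.69)]
```

View pics/v5.png

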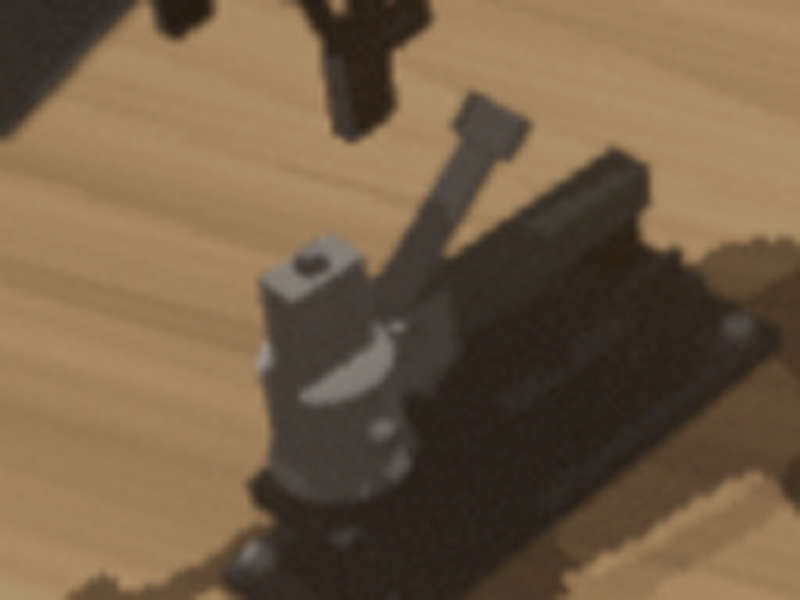

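Run:
```python
from h import *
a=cv2.imread("pics/scene5.png")[142:162,138:164];b=cv2.imread("pics/scene0.png")[200:220,336:362]
v=cv2.hconcat([cv2.resize(x,(400,308),interpolation=2) for x in(a,b)]); cv2.imwrite("pics/v6.png",cv2.convertScaleAbs(v,alpha=1.6))
# expected pin tops/lug-top for two hypotheses
c=(.5684,-.2226)
for z in(.0946,):
    print("lugtop",proj("scene",[*c,z+.068]),"pin1.5",proj("scene",[*c,z+.0695]),"pin6.5",proj("scene",[*c,z+.0745]))
```

```text
lugtop [[148.54030302 152.3129128 ]] pin1.5 [[148.44954307 151.80599702]] pin6.5 [[148.14606155 150.10943055]]
```

View pics/v6.png

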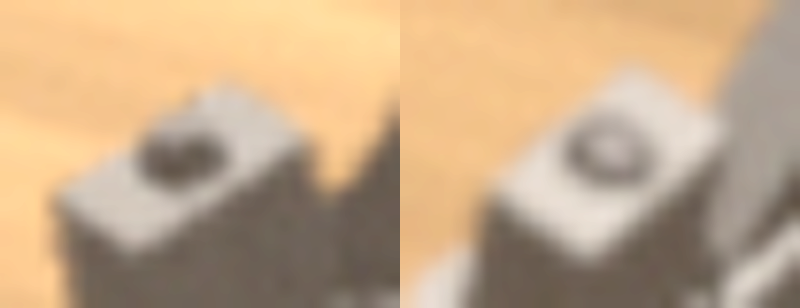

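Run:
```python
import cv2
for n,(r,c) in (("scene5",(144,143)),("scene0",(203,342))):
    g=cv2.imread(f"pics/{n}.png",0); print(n,"rows",r,"cols",c); print(g[r:r+16,c:c+15])
```

```text
scene5 rows 144 cols 143
[[130 130 130 132 134 135 136 137 136 137 137 138 137 139 139]
 [131 131 131 130 132 132 131 133 134 134 135 137 135 138 138]
 [131 131 132 131 132 131 130 131 131 131 131 133 134 134 135]
 [129 128 130 130 131 132 133 129 132 128 128 130 130 132 131]
 [127 127 127 127 129 128 127 118 129 127 129 126 127 130 131]
 [128 127 127 127 125 121 117 117 123 126 127 126 128 129 133]
 [131 129 129 127 113 108 108 106 106 120 126 127 127 125 125]
 [138 135 134 123  88  76  80  68  73  97 125 128 125 113 101]
 [138 131 130 115  75  61  59  60  63  84 120 121 105  78  75]
 [129 128 127 123  89  67  61  71  83 103 111  96  72  66  66]
 [126 126 126 125 122 107  95 105 115 102  78  68  61  63  62]
 [117 124 126 127 126 125 120 107  93  71  64  60  61  64  63]
 [ 88 108 120 125 124 118 103  78  69  65  62  61  63  60  64]
 [ 66  72  95 114 109  92  72  65  64  62  60  61  63  62  63]
 [ 63  62  68  80  72  67  60  62  64  63  62  60  61  61  63]
 [ 65  61  62  64  63  63  62  63  64  63  61  61  61  60  62]]
scene0 rows 203 cols 342
[[129 129 129 128 128 129 127 126 125 125
[... 267 characters left out ...]
2 118]
 [126 126 124 126 123 106 101 107 110 117 130 137 138 139 125]
 [126 125 127 131 115  85 100 116 111 104 117 134 138 131 110]
 [127 129 134 136 115  82  88 101 103  93 107 128 127 109  85]
 [129 134 139 138 128 110  90  84  84  88 111 122 104  79  75]
 [114 129 137 139 137 131 121 117 117 115 114  98  77  65  81]
 [ 84 105 126 135 139 138 137 138 133 119  93  72  61  61  87]
 [ 64  78  98 117 130 137 139 136 119  90  70  61  59  67  89]
 [ 62  62  68  85 107 125 130 114  87  67  60  57  59  65  90]
 [ 60  58  59  62  76  95 100  82  65  58  59  58  58  64  75]
 [ 60  60  57  59  62  66  68  64  61  59  57  59  58  60  66]
 [ 59  59  58  58  59  60  59  59  59  59  58  61  62  62  72]]
```

Run:
```python
from h import *
P,e=tri((178.4,127.3),(367.2,209.1)); print("pad tri",P,e,onz("scene",(178.4,127.3),.1766))
c=np.array([.5684,-.2226])
for y in(-17,-18.6,-20): 
    a=np.radians(y); ax=np.array([np.cos(a),np.sin(a)]); print(y,"pad",c-.088*ax,proj("scene",[*(c-.088*ax),.1766]),proj("top",[*(c-.088*ax),.1766]),"foot",proj("top",[*(c-.15*ax),.0686]))
```

```text
pad tri [ 0.47961516 -0.19598226  0.17861925] 0.010686405059342458 [ 0.47733875 -0.1914918   0.1766    ]
-17 pad [ 0.48424518 -0.19687129] [[175.01695299 128.48904791]] [[364.79542771 207.88818976]] foot [[346.81392577 237.20535733]]
-18.6 pad [ 0.48499638 -0.19453158] [[175.76074557 128.88686882]] [[363.66769077 207.55854013]] foot [[345.10274995 236.6940734 ]]
-20 pad [ 0.48570705 -0.19250223] [[176.39573564 129.24713811]] [[362.68836479 207.24510648]] foot [[343.61732939 236.20837323]]
```

Call:
{"op": "servo_tool", "data": {"increments": [[1, 0, 0, 0, 0, 0, 0], [2.5, 0, 0, 0, 0, 0, 1], [2.5, 0, 0, 0, 0, 0, 1], [2, 0, 0, 0, 0, 0, 1], [1.1, 0, 0, 0, 0, 0, 1]], "squeeze": 30}}

```text
clock: 21.5
position: [0.48, -0.1927, 0.2392]
ee_rot: [-0.001, 0.162, 0.987, 0.0]
contact_force: [0.1, -0.0, 0.6]
width: 0.0123
gripper_force: 0.0
```

Call:
{"op": "servo_tool", "data": {"increments": [[0, 0, 1, 0, 0, 0, 1], [0, 0, 1.2, 0, 0, 0, 1], [0, 0, 1, 0, 0, 0, 1], [0, 0, 0, 0, 0, 0, 1], [0, 0, 0, 0, 0, 0, 1]]}}

```text
clock: 22.0
position: [0.4825, -0.1938, 0.2062]
ee_rot: [-0.001, 0.162, 0.987, 0.0]
contact_force: [1.0, -0.2, 0.1]
width: -0.0
gripper_force: 0.0
```

Call:
{"op": "servo_tool", "data": {"increments": [[0, 0, 0.3, 0, 0, 0, 1], [0, 0, 0.3, 0, 0, 0, 1], [0, 0, 0.3, 0, 0, 0, 1], [0, 0, 0.3, 0, 0, 0, 1], [0, 0, 0, 0, 0, 0, 1]]}}

```text
clock: 22.5
position: [0.4819, -0.1935, 0.1947]
ee_rot: [-0.0, 0.162, 0.987, 0.0]
contact_force: [-0.2, 0.6, -0.8]
width: 0.0001
gripper_force: 0.0
```

Call:
{"op": "servo_tool", "data": {"increments": [[0, 0, 0.3, 0, 0, 0, 1], [0.1, 0, 0.3, 0, 0, 0, 1], [0.2, 0, 0.3, 0, 0, 0, 1], [0.2, 0, 0.3, 0, 0, 0, 1], [0, 0, 0, 0, 0, 0, 1]]}}

```text
clock: 23.0
position: [0.4773, -0.1921, 0.1833]
ee_rot: [0.0, 0.162, 0.987, -0.0]
contact_force: [-0.2, -0.4, 1.6]
width: 0.0
gripper_force: 1.2
```

Call:
{"op": "servo_tool", "data": {"increments": [[0.2, 0, 0.3, 0, 0, 0, 1], [0.2, 0, 0.3, 0, 0, 0, 1], [0.2, 0, 0.3, 0, 0, 0, 1], [0.2, 0, 0.3, 0, 0, 0, 1], [0, 0, 0, 0, 0, 0, 1]]}}

```text
clock: 23.5
position: [0.4693, -0.1893, 0.1711]
ee_rot: [-0.0, 0.162, 0.987, 0.0]
contact_force: [-1.5, -0.0, 2.8]
width: 0.0001
gripper_force: 1.4
```

Call:
{"op": "servo_tool", "data": {"increments": [[0, 0, 0.3, 0, 0, 0, 1], [0.1, 0, 0.3, 0, 0, 0, 1], [0.1, 0, 0.3, 0, 0, 0, 1], [0.1, 0, 0.3, 0, 0, 0, 1], [0, 0, 0, 0, 0, 0, 1]]}}

```text
clock: 24.0
position: [0.4656, -0.188, 0.1586]
ee_rot: [-0.002, 0.162, 0.987, 0.0]
contact_force: [-1.8, 0.1, 2.8]
width: -0.0001
gripper_force: 1.0
```

Call:
{"op": "servo_tool", "data": {"increments": [[0.1, 0, 0.3, 0, 0, 0, 1], [0.1, 0, 0.3, 0, 0, 0, 1], [0.1, 0, 0.3, 0, 0, 0, 1], [0.1, 0, 0.2, 0, 0, 0, 1], [0, 0, 0, 0, 0, 0, 1]]}}

```text
clock: 24.5
position: [0.4632, -0.1872, 0.1478]
ee_rot: [-0.0, 0.162, 0.987, 0.0]
contact_force: [-1.6, 0.6, 1.9]
width: -0.0001
gripper_force: 0.9
```

Call:
{"op": "servo_tool", "data": {"increments": [[0, 0, 0.3, 0, 0, 0, 1], [0.1, 0, 0.3, 0, 0, 0, 1], [0, 0, 0.2, 0, 0, 0, 1], [0, 0, 0.1, 0, 0, 0, 1], [0, 0, 0, 0, 0, 0, 1]]}}

```text
clock: 25.0
position: [0.4623, -0.1869, 0.1388]
ee_rot: [-0.0, 0.162, 0.987, 0.0]
contact_force: [-1.8, 0.5, 1.9]
width: -0.0001
gripper_force: 0.9
```

Call:
{"op": "servo_tool", "data": {"increments": [[0, 0, 0.1, 0, 0, 0, 1], [0, 0, 0.1, 0, 0, 0, 1], [0, 0, 0.05, 0, 0, 0, 1], [0, 0, 0, 0, 0, 0, 1], [0, 0, 0, 0, 0, 0, 1]]}}

```text
clock: 25.5
position: [0.4621, -0.1869, 0.1365]
ee_rot: [-0.0, 0.162, 0.987, 0.0]
contact_force: [-2.3, 0.5, 3.0]
width: 0.0002
gripper_force: 1.4
```

Call:
{"op": "servo_tool", "data": {"increments": [[0, 0, 0.1, 0, 0, 0, 1], [0, 0, 0.05, 0, 0, 0, 1], [0, 0, 0, 0, 0, 0, 1], [0, 0, 0, 0, 0, 0, 1], [0, 0, 0, 0, 0, 0, 1]]}}

```text
clock: 26.0
position: [0.4628, -0.1871, 0.135]
ee_rot: [0.001, 0.162, 0.987, -0.0]
contact_force: [-1.4, 0.0, 1.3]
width: 0.0
gripper_force: 0.7
```

Call:
{"op": "servo_tool", "data": {"increments": [[0, 0, 0.1, 0, 0, 0, 1], [0, 0, 0.05, 0, 0, 0, 1], [0, 0, 0, 0, 0, 0, 1], [0, 0, 0, 0, 0, 0, 1], [0, 0, 0, 0, 0, 0, 1]]}}

```text
clock: 26.5
position: [0.4626, -0.1871, 0.1338]
ee_rot: [0.0, 0.162, 0.987, -0.0]
contact_force: [-1.6, 0.2, 4.6]
width: 0.0001
gripper_force: 2.5
```

Call:
{"op": "servo_tool", "data": {"increments": [[0, 0, 0.1, 0, 0, 0, 1], [0, 0, 0, 0, 0, 0, 1], [0, 0, 0, 0, 0, 0, 1], [0, 0, 0, 0, 0, 0, 1], [0, 0, 0, 0, 0, 0, 1]]}}

```text
clock: 27.0
position: [0.4626, -0.1871, 0.1336]
ee_rot: [0.001, 0.162, 0.987, -0.0]
contact_force: [-2.3, 0.7, 10.7]
width: -0.0004
gripper_force: 4.9
```

Call:
{"op": "servo_tool", "data": {"increments": [[0, 0, 0.06, 0, 0, 0, 1], [0, 0, 0, 0, 0, 0, 1], [0, 0, 0, 0, 0, 0, 1], [0, 0, 0, 0, 0, 0, 1], [0, 0, 0, 0, 0, 0, 1]]}}

```text
clock: 27.5
position: [0.4626, -0.1872, 0.1335]
ee_rot: [0.001, 0.162, 0.987, -0.0]
contact_force: [-2.8, 2.1, 12.9]
width: -0.0001
gripper_force: 6.6
```

Call:
{"op": "servo_tool", "data": {"increments": [[0, 0, -0.3, 0, 0, 0, 1], [0, 0, -1, 0, 0, 0, 1], [0, 0, -3, 0, 0, 0, 1], [0, 0, -4, 0, 0, 0, 1], [0, 0, -4, 0, 0, 0, 1]]}}

```text
clock: 28.0
position: [0.4621, -0.1868, 0.256]
ee_rot: [-0.0, 0.162, 0.987, 0.0]
contact_force: [0.9, -1.1, 0.4]
width: 0.0001
gripper_force: 0.0
```

Call:
{"op": "servo_tool", "data": {"increments": [[0, 0, -3, 0, 0, 0, 1], [0, 0, -2, 0, 0, 0, 1], [0, 0, 0, 0, 0, 0, 1], [0, 0, 0, 0, 0, 0, 1], [0, 0, 0, 0, 0, 0, 1]]}}

```text
clock: 28.5
position: [0.4616, -0.1866, 0.3034]
ee_rot: [-0.001, 0.162, 0.987, 0.001]
contact_force: [-0.5, 0.5, 0.7]
width: 0.0001
gripper_force: 0.0
```

Run:
```python
from h import *
cv2.imwrite("pics/scene7.png",cv2.cvtColor(optics.get_image("scene"),cv2.COLOR_RGB2BGR))
a=cv2.imread("pics/scene7.png"); print(a[144:160,143:158].mean(2).astype(int))
cv2.imwrite("pics/v7.png",cv2.resize(a[110:206,100:228],(800,600),interpolation=2))
```

```text
[[120 119 119 120 121 123 123 125 123 126 125 125 126 127 127]
 [121 118 118 120 120 121 120 121 122 123 124 124 125 124 126]
 [119 119 119 120 120 120 118 119 118 118 117 121 122 123 124]
 [116 117 118 119 120 120 120 117 114 103 107 115 118 120 122]
 [115 116 116 116 117 115 112  98  89  83  87  93 105 116 119]
 [117 116 116 115 113  96  86  78  77  80  81  82  88 102 116]
 [119 118 117 112  89  74  72  70  64  75  80  80  82  84  95]
 [125 122 116 100  65  59  63  57  50  61  80  80  79  75  76]
 [121 107  89  77  53  53  54  53  48  65  78  76  70  63  69]
 [ 96  86  81  78  62  54  50  51  59  75  73  67  57  58  64]
 [ 83  80  81  79  78  70  70  69  74  72  62  61  57  57  61]
 [ 78  80  80  80  80  78  77  73  67  60  58  58  57  58  60]
 [ 69  75  80  79  80  75  68  63  58  57  58  58  58  58  56]
 [ 61  65  72  76  75  64  61  56  60  57  58  57  56  59  57]
 [ 60  62  61  67  60  58  58  57  58  58  56  56  56  56  58]
 [ 60  57  59  61  59  57  57  57  57  57  57  57  57  57  57]]
```

View pics/v7.png

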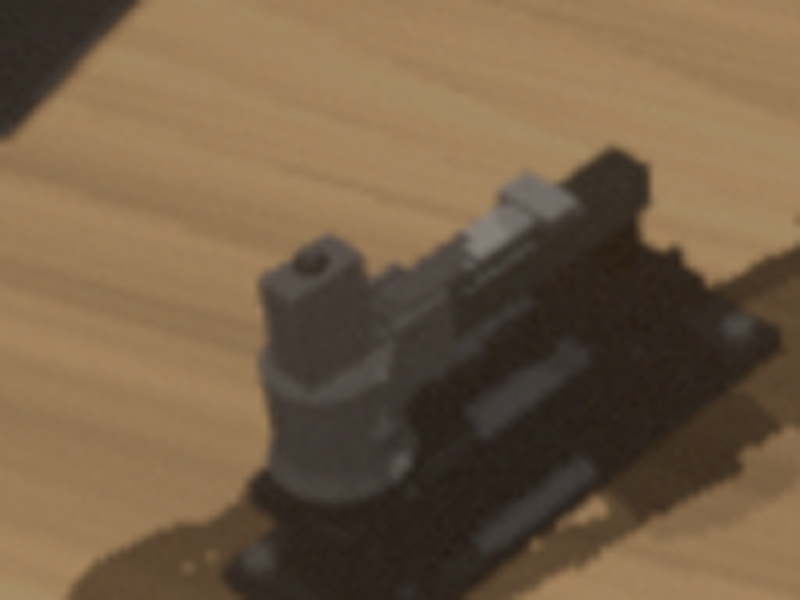

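The lever now lies flat along the tube, with its pad at (540,195). The socket sits level on the ball, the pin is dark and raised at (312,262), and the tail is over its rest. The gripper is well clear of everything, so I'm handing in.

```bash
python3 -c "
from rig import manip
print(manip.sign_off())"
```

```text
the job is handed in; nothing more can be done
None
```

I coupled the tow arm and handed the job in at about 28.5 s; the hand-in gave no verdict. In the pictures the socket sits home with its telltale pin up, and the lever is fully down. The tail foot is at its rest, and the press read about 8 N at the wrist, roughly 13 N on the ball with the arm's weight.

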